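Build up two lower die stacks for the forging press

ROBOT

A 6-joint arm with a two-finger parallel gripper is mounted at the origin on the work surface. World frame = base frame: x ahead of the robot, y to its left, z up, the work surface at z = 0. Lengths are in m, angles in rad, forces in N, time in s.
With the tool pointing down it reaches from about 0.25 to 0.725 m from the base axis. Payload 4 kg.
Tool frame: the origin (TCP) lies where the fingers leave the gripper's body, on its centre line; the fingertips stand 73 mm ahead of it and the grasp point (between the pads) lies 54 mm ahead of it (bot.tips_ahead is the z of the fingertips in the tool frame, in m); z points along the fingers, y is the direction in which the jaws open and shut (so a half turn about z gives the same grasp; the last joint's range is limited). The gripper opens to 85 mm and grips with 20 to 120 N. Pads are 22 mm wide; open, the fingers measure 114 mm over their backs; the gripper's body (76 mm by 85 mm) begins 54 mm behind the grasp point. The pads swing forward as they close: fully open they stand 13 mm farther back than shut.
Start: joints at [1.231, 0.241, 0.005, 1.335, 0, 1.571], TCP at [0.167, 0.471, 0.304] pointing down, gripper open.
Joint ranges: [-2.72, 2.72], [-1.05, 1.87], [-1.09, 1.28], [-1.99, 2.15], [-1.42, 1.44], [-3.14, 3.14]. Speed limits (rad/s): [2.79, 2.79, 3.14, 3.14, 3.14, 3.14].

INTERFACE

Orientations are given as a unit quaternion [x, y, z, w].
In Python, from workcell import readout, camera, get_calibration, order, bot gives the robot as it stands.
- The arm moves only by the tool send_rows, never from a script. Its argument "moves" is a list of rows, each a list of 3 entries, a list of its own where there are three numbers: the shift along the tool's x, y, z in mm, then the turn, a rotation vector about the tool's x, y, z in rad, then the finger opening in mm, from 0 to 85.4. In form: [[[dx, dy, dz], [ax, ay, az], grip], ...]. A call has 1 to 12 rows; each row is the pose to reach, as a shift and turn from the pose measured when the call began, along the tool's axes at that moment; what a row does not reach only later rows make up. A row lasts 1/12 s, in which the tool goes at most 41.7 mm and 7.16 degrees, less where a joint would pass 70% of its speed; a pose out of reach is approached as far as the arm can. A call with a gripper value outside its range is refused whole. The fingers move at their own pace and stop on an object; the grip force is fixed at half the most. Time passes only in rows, so rows that repeat a pose let the fingers close. It gives the time, the measured TCP pose, the force and the opening at its end, in the units of the state.
- readout.get_obs(): the state, without advancing time (a new reading comes with each control period).
- camera(name): name is "scene" or "top" or "wrist"; returns the picture (480x640x3 uint8, red, green, blue); there is no depth.
- get_calibration(name): a dict with "fx", "fy", "cx", "cy" (pixels), "k1" (the pictures are not rectified: a ray, as slopes to the right and down, at radius r is drawn at 1 + k1 r^2 times it, then the intrinsics apply), "R" (3x3) and "t" (3): a world point X has camera coordinates R X + t. Camera axes: x right, y down, z forward; pixel columns grow to the right and rows downward; lengths in m; the calibration is good to about 2 mm. A picture is of the moment at which its call begins: read the wrist's pose just before it. get_calibration takes no time and is no camera call; for the wrist camera it gives the pose at the moment of the call.
- order.job_done(): hands the job in, once; it reports no verdict.
The state is a dict: "clock": time; "joint_pos": joint angles; "joint_vel": joint speeds; "tau": joint torques, N m; "eef_pos": TCP position; "tool_rot": TCP orientation; "ft_force": force on the tool from outside, world axes, zero at the start; "ft_torque": the same for the moment, N m; "grip_width": finger opening in m.
Only numpy, scipy, OpenCV 4.12 (cv2) and the standard library are available. Lean on these libraries where they do the work, as an engineer would, in place of code of your own. Each camera call takes 0.05 s, during which the arm holds its last target. There are 200 camera calls.

TASK

Build up the lower tooling on the two bolsters, so that both die faces come to the same height: on the square bolster seat the narrow thick packing disc in the recess and put the narrow flat die on it; on the round bolster seat the wide thin packing disc in the recess, put the wide cup die on it, and stand the punch in the cup die, its shank down the bore and its collar on the cup floor. Everything must sit fully home, level and let go. The mallet, the grease tin and the finished forging stay where they are.

Things in the scene. Friction and masses are not known exactly. Their poses are not given: they have to be found in the camera images.
- square_bolster: Fixed square steel block 140 x 140 mm, 22 mm high, standing on the bench, with a bolt head near each corner and one round recess in the middle of its top: recess 55 mm across, 6 mm deep, so its floor is 16 mm above the bench. Origin: centre of the block's underside (recess axis), z up.
- round_bolster: Fixed round steel block 140 mm across, 22 mm high, standing on the bench, with six bolt heads in a ring and one round recess in the middle of its top: recess 69 mm across, 6 mm deep, floor 16 mm above the bench. Origin: centre of its underside (recess axis), z up.
- thick_packer: Loose narrow thick steel packing disc: 50 mm across, 40 mm high, lower edge bevelled 2.5 mm; on its top a raised centring boss 26 mm across and 5 mm high (top edge bevelled 2.5 mm). About 0.6 kg. Starts upright on the bench, boss up. Origin: centre of its underside, z up. Round: its yaw does not matter.
- flat_die: Loose narrow flat die, steel disc 50 mm across, 26 mm high, 0.35 kg: top flat, barely dished, no hole or boss; in its underside a hidden centre hole 31 mm across, 7 mm deep that drops over a packer's boss, so that the die rests on the packer's flat top. Starts upright on the bench. Origin: centre of its underside, z up. Yaw does not matter.
- thin_packer: Loose wide thin steel packing disc: 64 mm across, 22 mm high, lower edge bevelled 2.5 mm; on its top a raised centring boss 26 mm across and 5 mm high (top edge bevelled 2.5 mm). About 0.55 kg. Starts upright on the bench, boss up. Origin: centre of its underside, z up. Yaw does not matter.
- cup_die: Loose wide cup die, steel, 64 mm across, 44 mm high, 0.75 kg: in its top a round cup 44 mm across, 18 mm deep, and from the cup's floor a bore 31 mm across down through the underside. The bore's lower end drops over a packer's boss, so that the die rests on the packer's flat top. Starts upright, cup up. Origin: centre of its underside, z up. Yaw does not matter.
- punch: Loose steel punch, upright on the bench, 61 mm high, 0.2 kg: shank 26 mm across, 19 mm long (foot bevelled 2.5 mm); above it a collar 39 mm across, 6 mm thick; on top a nose to grip, 22 mm across, 36 mm long. Seated, the collar rests on the cup floor: foot 7 mm above the cup die's underside, nose 24 mm out of the cup. Origin: centre of the foot, z up. Yaw does not matter.
- mallet: Bystander: mallet with a copper head and a wooden handle, about 270 mm long, lying on the bench at the far side. Not to be disturbed. Origin at its middle on the underside, x along the handle towards the head.
- grease_tin: Bystander: closed green tin, 80 mm across, 95 mm high, standing on the bench. Not to be disturbed. Origin: centre of its underside.
- forging: Bystander: finished dark flanged forging, 70 mm across at the flange, 24 mm high, with a 25 mm hole through its hub, lying on the bench. Not to be disturbed. Origin: centre of its underside.
Not all that is in view belongs to the job. Leave any pink or purple look-alike of the thin_packer alone.

How it is judged:
By the outcome, as a careful person would: the job done as asked, in the order asked, and still so for the second after the job is handed in, with the robot touching nothing.
It also fails if it takes over 128 s, if anything falls off the work surface, if the arm or the gripper's body presses on something with over 40 N, if the wrist force passes 120 N, or if a joint passes its speed limit or range.

## Working session

There is one attempt and no reset: what is moved stays moved. The work goes in short steps, Python scripts to look and compute and a tool call to move; the robot and the scene stay as the last step left them, time stands still between calls to the robot, and variables do not carry over. Pictures are saved under pics/ and viewed, about 12 in all and at most 16, crops included, and the job is handed in when it is done.

Besides the shell and the picture viewer there is one more tool, called after "Request:" by a JSON object that holds its "method" and its "body", one argument or row to a line. send_rows: Moves the arm, as the interface text tells. Its arguments: {"type":"object","properties":{"moves":{"type":"array","items":{"type":"array"}}},"required":["moves"]}

```bash
ls; mkdir -p pics; python3 - <<'E'
from workcell import readout, camera, get_calibration, order, bot
import cv2
print(readout.get_obs()); print(bot.tips_ahead)
for n in("scene","top","wrist"):
    c=get_calibration(n);print(n,c)
    if n!="wrist": cv2.imwrite(f"pics/{n}0.png",camera(n)[:,:,::-1])
E
```

```text
pics
{'clock': 0.0, 'joint_pos': array([ 1.23097977e+00,  2.41426204e-01,  3.76371786e-03,  1.33521275e+00,
       -8.59759014e-06,  1.57076615e+00]), 'joint_vel': array([-0.00022277, -0.00049732,  0.0005157 ,  0.00133073, -0.00049301,
       -0.00021971]), 'tau': array([ 1.18375327e-03, -3.72319257e+01,  2.52407616e+01,  1.70096022e-02,
        5.63464948e-05, -8.65400295e-06]), 'eef_pos': array([0.16650312, 0.4709665 , 0.30302127]), 'tool_rot': array([ 1.69076980e-01,  9.85602300e-01, -1.02520883e-03, -1.71541597e-04]), 'ft_force': array([-0.21011665, -1.20482843,  0.30143355]), 'ft_torque': array([-0.04557399,  0.01472681, -0.00436173]), 'grip_width': 0.08524308380093634}
0.0726
scene {'fx': 457.34399775488686, 'fy': 457.34399775488686, 'cx': 319.0019424114269, 'cy': 238.13662865898664, 'k1': 0.02157045746290728, 'R': array([[-0.76886655,  0.63928179, -0.01276815],
       [ 0.44555639,  0.52133627, -0.72779667],
       [-0.45861065, -0.56526745, -0.68567411]]), 't': array([ 0.42553749, -0.26620972,  1.2298113 ])}
top {'fx': 475.513834494418, 'fy': 475.513834494418, 'cx': 319.3751598775672, 'cy': 239.83970927753202, 'k1': -0.006004157508768512, 'R': array([[-2.20250319e-02, -9.99749523e-01, -3.97367014e-03],
       [-9.86860692e-01,  2.23770955e-02, -1.60016375e-01],
       [ 1.60065214e-01,  3.97093107e-04, -9.87106362e-01]]), 't': array([0.05140188, 0.58666858, 0.94306485])}
wrist {'fx': 335.9076424550454, 'fy': 335.9076424550454, 'cx': 320.11143445019985, 'cy': 242.9768951981056, 'k1': -0.06201807201785055, 'R': array([[ 0.33268904,  0.94303371, -0.00232865],
       [ 0.90535767, -0.31870449,  0.2806331 ],
       [ 0.26390432, -0.09547182, -0.9598123 ]]), 't': array([-0.49968779, -0.03639763,  0.37946264])}
```

View pics/top0.png

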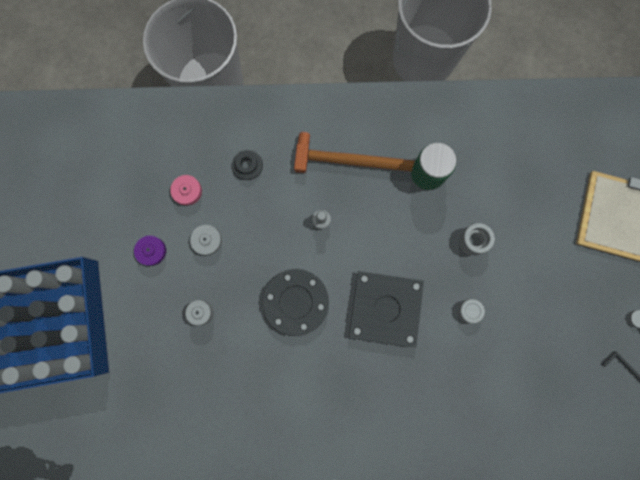

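View pics/scene0.png

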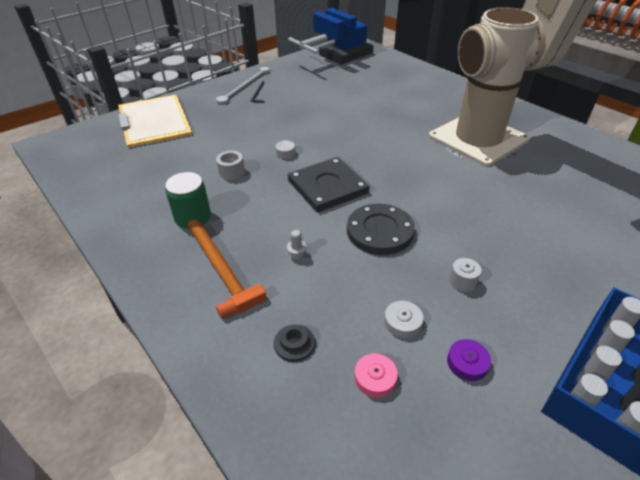

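```bash
cat >h.py <<'E'
import numpy as np, cv2
from scipy.spatial.transform import Rotation as Rn
from workcell import readout, camera, get_calibration, order, bot
def proj(c,X):
    p=np.asarray(X)@np.array(c["R"]).T+c["t"]; s=p[...,:2]/p[...,2:]
    s=s*(1+c["k1"]*(s**2).sum(-1,keepdims=True)); return s*[c["fx"],c["fy"]]+[c["cx"],c["cy"]]
def ray(c,uv,z):
    d=(np.array(uv,float)-[c["cx"],c["cy"]])/[c["fx"],c["fy"]]; s=d.copy()
    for _ in range(10): s=d/(1+c["k1"]*(s**2).sum())
    R=np.array(c["R"]); o=-R.T@c["t"]; v=R.T@np.r_[s,1]; return o+v*(z-o[2])/v[2]
def state():
    o=readout.get_obs(); return o["eef_pos"],Rn.from_quat(o["tool_rot"]),o
def to(x,y,z,yaw=None):
    """shift (mm) and turn to bring TCP to world xyz (m), pointing down, jaw axis y at yaw"""
    p,R,o=state(); d=R.inv().apply(np.array([x,y,z])-p)*1000
    ya=R.apply([0,1,0]); cur=np.arctan2(ya[1],ya[0])
    yaw=cur if yaw is None else yaw
    yaw=cur+(yaw-cur+np.pi/2)%np.pi-np.pi/2
    Y=np.array([np.cos(yaw),np.sin(yaw),0]);Z=np.array([0,0,-1.]);X=np.cross(Y,Z)
    rv=(R.inv()*Rn.from_matrix(np.c_[X,Y,Z])).as_rotvec()
    print("pos",p.round(4),"yaw",cur.round(3),"d",d.round(1),"rv",rv.round(3),"j6",o["joint_pos"][5].round(2),"t",o["clock"])
E
python3 - <<'E'
from h import *
print([a for a in dir(bot) if a[0]!='_'],dir(readout)[-5:])
c=get_calibration("top"); s=get_calibration("scene")
T=dict(thin=((205,239),(404,315),.027),thick=((198,312),(466,268),.045),flat=((472,311),(286,147),.026),cup=((479,238),(230,158),.044),punch=((320,215),(296,233),.061),sq=((386,309),(328,182),.022),rd=((294,302),(381,226),.022),forg=((248,163),(294,336),.024))
for k,(a,b,z) in T.items():
    A=ray(c,a,z);B=ray(s,b,z);print(k,A.round(3),B.round(3),np.hypot(*A[:2]).round(3))
im=cv2.imread("pics/top0.png"); cr=im[180:340,120:340]
cr2=im[180:340,340:500]
cv2.imwrite("pics/c1.png",cv2.resize(np.hstack([cr,cr2]),None,fx=2.1,fy=2.1,interpolation=cv2.INTER_CUBIC))
E
```

```text
['Unreachable', 'tips_ahead'] ['__sizeof__', '__str__', '__subclasshook__', '__weakref__', 'get_obs']
thin [0.598 0.282 0.027] [0.602 0.284 0.027] 0.661
thick [0.445 0.289 0.045] [0.45  0.292 0.045] 0.53
flat [ 0.434 -0.275  0.026] [ 0.437 -0.271  0.026] 0.514
cup [ 0.585 -0.295  0.044] [ 0.584 -0.296  0.044] 0.655
punch [0.638 0.036 0.061] [0.637 0.033 0.061] 0.639
sq [ 0.442 -0.097  0.022] [ 0.449 -0.092  0.022] 0.453
rd [0.461 0.094 0.022] [0.465 0.095 0.022] 0.471
forg [0.766 0.191 0.024] [0.769 0.195 0.024] 0.789
```

View pics/c1.png

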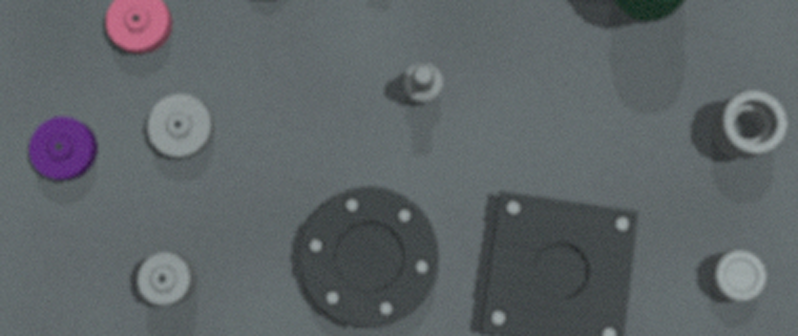

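```bash
cat >>h.py <<'E'
CYL=dict(thick=[(0,25),(40,25),(40,13),(45,13)],thin=[(0,32),(22,32),(22,13),(27,13)],flat=[(0,25),(26,25)],cup=[(0,32),(44,32)],
 punch=[(0,13),(19,13),(19,19.5),(25,19.5),(25,11),(61,11)],sq=[(22,27.5)],rd=[(22,34.5)])
def sil(c,k,x,y,z0=0):
    a=np.linspace(0,2*np.pi,72,endpoint=False); P=[]
    for z,r in CYL[k]: P.append(np.c_[x+r/1e3*np.cos(a),y+r/1e3*np.sin(a),np.full(72,z0+z/1e3)])
    return proj(c,np.vstack(P))
def draw(im,c,k,x,y,z0=0,col=(0,255,0)):
    P=sil(c,k,x,y,z0).reshape(-1,72,2)
    for q in P: cv2.polylines(im,[np.round(q*8).astype(np.int32)],True,col,1,cv2.LINE_AA,3)
def fit(im,c,k,x,y,thr=110,z0=0):
    g=cv2.GaussianBlur(im.max(2),(0,0),1); m=(g>thr).astype(np.uint8)
    n,l,st,ce=cv2.connectedComponentsWithStats(m)
    hull=lambda p:cv2.moments(cv2.convexHull(p.astype(np.float32)))
    q=sil(c,k,x,y,z0).mean(0); ds=np.hypot(*(ce-q).T)+1e3*(st[:,4]<60)+1e3*(st[:,4]>60000); i=ds.argmin()
    ys,xs=np.where(l==i); M=hull(np.c_[xs,ys]); t=np.array([M["m10"],M["m01"]])/M["m00"]
    from scipy.optimize import fsolve
    def f(v):
        S=hull(sil(c,k,*v,z0)); return np.array([S["m10"],S["m01"]])/S["m00"]-t
    v=fsolve(f,[x,y]); return v,M["m00"]/hull(sil(c,k,*v,z0))["m00"]
E
python3 - <<'E'
from h import *
G=dict(thin=(.6,.283),thick=(.447,.29),flat=(.436,-.273),cup=(.585,-.295),punch=(.638,.035))
C={n:get_calibration(n) for n in("top","scene")}; I={n:cv2.imread(f"pics/{n}0.png") for n in C}
for k,g in G.items(): print(k,*[(v.round(4),round(a,2)) for v,a in (fit(I[n],C[n],k,*g,thr=t) for n,t in(("top",120),("scene",130)))])
# bolts
for n in C:
    g=cv2.GaussianBlur(I[n].max(2),(0,0),.8)
    for k,ctr in dict(sq=(.445,-.095),rd=(.463,.094)).items():
        m=np.zeros_like(g); cv2.fillConvexPoly(m,cv2.convexHull(proj(C[n],[[ctr[0]+.072*np.cos(a),ctr[1]+.072*np.sin(a),.022] for a in np.linspace(0,6.2,40)]).round().astype(np.int32)),1)
        N,l,st,ce=cv2.connectedComponentsWithStats(((g>110)&(m>0)).astype(np.uint8))
        B=np.array([ray(C[n],ce[i],.025)[:2] for i in range(1,N) if st[i,4]>3]); mu=B.mean(0)
        print(n,k,len(B),mu.round(4),np.hypot(*(B-mu).T).round(4),np.degrees(np.arctan2(*(B-mu).T[::-1])).round(0))
E
```

```text
thin (array([0.6019, 0.2855]), 0.88) (array([0.4563, 0.5566]), 0.49)
thick (array([0.4449, 0.2957]), 0.78) (array([0.3461, 0.5278]), 0.26)
flat (array([ 0.4353, -0.2813]), 0.82) (array([ 0.2715, -0.9087]), 0.42)
cup (array([ 0.5893, -0.3038]), 0.77) (array([ 0.2819, -0.8879]), 0.2)
punch (array([0.6395, 0.0306]), 0.75) (array([ 0.2902, -0.8715]), 0.38)
top sq 2 [ 0.453  -0.0469] [0.0518 0.0518] [-10. 170.]
top rd 6 [0.4621 0.0917] [0.0539 0.0537 0.0538 0.0537 0.0538 0.0539] [  18.  -42.   77. -102.  138. -162.]
scene sq 2 [ 0.4538 -0.048 ] [0.0535 0.0535] [171.  -9.]
scene rd 8 [0.4499 0.0879] [0.057  0.051  0.0437 0.058  0.0626 0.0475 0.067  0.06  ] [-121.  -89. -162.  142.  -33.  124.   16.   65.]
```

```bash
python3 - <<'E'
from h import *
c=get_calibration("top")
g=cv2.imread("pics/top0.png").max(2)
g=cv2.GaussianBlur(g,(0,0),.8)
B=[]
for u,v in((364,279),(417,286),(357,331),(410,339)):
    w=g[v-5:v+6,u-5:u+6].astype(float);w=np.clip(w-100,0,None);yy,xx=np.mgrid[v-5:v+6,u-5:u+6]
    B.append(ray(c,((w*xx).sum()/w.sum(),(w*yy).sum()/w.sum()),.025)[:2])
B=np.array(B);print(B.round(4),B.mean(0).round(4),np.degrees(np.arctan2(*(B[0]-B[2])[::-1])),np.degrees(np.arctan2(*(B[0]-B[1])[::-1])))
to(.447,.291,.2,1.43)
E
```

```text
[[ 0.507  -0.0538]
 [ 0.4884 -0.1618]
 [ 0.399  -0.035 ]
 [ 0.3804 -0.1432]] [ 0.4437 -0.0985] -9.881911461031246 80.22863690147099
pos [0.1665 0.471  0.3031] yaw 1.231 d [-324.4  -76.   103.3] rv [-0.002 -0.    -0.199] j6 1.57 t 0.1
```

Request:
{"method": "send_rows", "body": {
  "moves": [
    [[-35,-8,10],[0,0,-0.05],85],
    [[-75,-18,20],[0,0,-0.1],85],
    [[-115,-27,35],[0,0,-0.17],85],
    [[-155,-36,50],[0,0,-0.17],85],
    [[-195,-46,60],[0,0,-0.17],85],
    [[-235,-55,75],[0,0,-0.17],85],
    [[-275,-64,88],[0,0,-0.17],85],
    [[-310,-73,98],[0,0,-0.17],85],
    [[-324,-76,103],[0,0,-0.17],85],
    [[-324,-76,103],[0,0,-0.17],85],
    [[-324,-76,103],[0,0,-0.17],85]
  ]
}}

```text
clock: 1.02
eef_pos: [0.4468, 0.29, 0.1991]
tool_rot: [0.086, 0.996, -0.002, -0.001]
ft_force: [0.1, 0.6, -0.5]
grip_width: 0.0848
```

```bash
python3 - <<'E'
from h import *
to(.447,.291,.083,1.40)
c=get_calibration("wrist"); im=camera("wrist")[:,:,::-1].copy(); cv2.imwrite("pics/w1raw.png",im)
draw(im,c,"thick",.447,.291); cv2.imwrite("pics/w1.png",im)
E
```

```text
pos [0.4468 0.29   0.1991] yaw 1.398 d [ -0.3   1.4 116.1] rv [-0.003 -0.003 -0.002] j6 0.75 t 1.0167
```

View pics/w1.png

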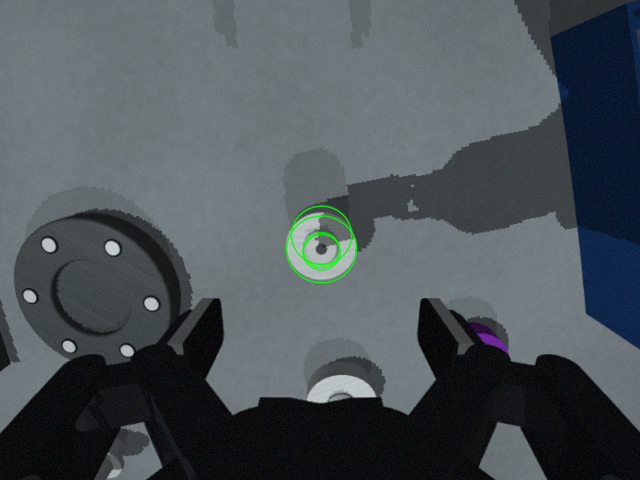

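Request:
{"method": "send_rows", "body": {
  "moves": [
    [[0,1,35],[0,0,0],85],
    [[0,1,70],[0,0,0],85],
    [[0,1,100],[0,0,0],85],
    [[0,1,115],[0,0,0],85],
    [[0,1,115],[0,0,0],60],
    [[0,1,115],[0,0,0],40],
    [[0,1,115],[0,0,0],40],
    [[0,1,115],[0,0,0],40],
    [[0,1,115],[0,0,0],40],
    [[0,1,115],[0,0,0],40]
  ]
}}

```text
clock: 1.9
eef_pos: [0.4467, 0.2925, 0.0869]
tool_rot: [0.085, 0.996, -0.0, 0.0]
ft_force: [-2.4, -0.7, 6.6]
grip_width: 0.0481
```

```bash
python3 - <<'E'
from h import *
to(.447,.291,.18,1.40)
print(state()[2]["ft_force"])
im=camera("wrist")[:,:,::-1].copy(); cv2.imwrite("pics/w2.png",im)
E
```

```text
pos [0.4467 0.2925 0.0869] yaw 1.401 d [ -0.6  -1.4 -93.1] rv [-0.     0.     0.001] j6 0.75 t 1.9
[-2.35896697 -0.71498814  6.58612792]
```

View pics/w2.png

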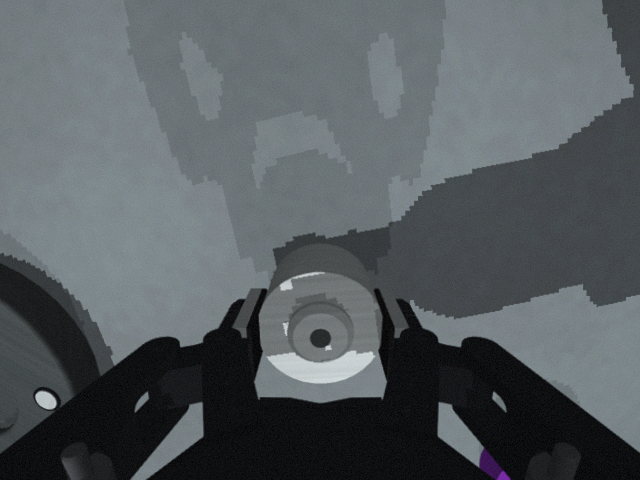

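```bash
python3 - <<'E'
from h import *
c=get_calibration("wrist"); print(ray(c,(320,333),.045), ray(c,(320,331),.045))
im=cv2.imread("pics/w1raw.png")
E
```

```text
[0.44346354 0.29386226 0.045     ] [0.44261307 0.29400795 0.045     ]
```

Request:
{"method": "send_rows", "body": {
  "moves": [
    [[0,0,-20],[0,0,0],35],
    [[0,0,-50],[0,0,0],35],
    [[0,0,-80],[0,0,0],35],
    [[0,0,-95],[0,0,0],35],
    [[0,0,-95],[0,0,0],35]
  ]
}}

```text
clock: 2.37
eef_pos: [0.4488, 0.2939, 0.1862]
tool_rot: [0.085, 0.996, 0.003, 0.003]
ft_force: [0.3, 1.1, -5.9]
grip_width: 0.0482
```

```bash
python3 - <<'E'
from h import *
to(.444,-.0975,.18,1.40); print(state()[2]["ft_force"],state()[2]["joint_pos"])
E
```

```text
pos [0.4488 0.2939 0.1862] yaw 1.401 d [ -61.5 -386.6    4.2] rv [0.006 0.006 0.001] j6 0.75 t 2.3667
[ 0.33155805  1.13906676 -5.90257013] [ 5.79676673e-01  3.85572366e-01 -1.10642388e-01  1.06574567e+00
  3.13743668e-04  7.49879114e-01]
```

Request:
{"method": "send_rows", "body": {
  "moves": [
    [[-5,-35,0],[0,0,0],35],
    [[-10,-75,0],[0,0,0],35],
    [[-18,-115,0],[0,0,0],35],
    [[-25,-155,0],[0,0,0],35],
    [[-31,-195,0],[0,0,0],35],
    [[-37,-235,0],[0,0,0],35],
    [[-44,-275,0],[0,0,0],35],
    [[-50,-315,2],[0,0,0],35],
    [[-56,-350,3],[0,0,0],35],
    [[-60,-375,4],[0.005,0.005,0],35],
    [[-62,-387,4],[0.005,0.005,0],35],
    [[-62,-387,4],[0.005,0.005,0],35]
  ]
}}

```text
clock: 3.37
eef_pos: [0.4434, -0.1005, 0.1786]
tool_rot: [0.087, 0.996, 0.0, -0.0]
ft_force: [-0.1, 0.3, -5.4]
grip_width: 0.0482
```

```bash
python3 - <<'E'
from h import *
to(.444,-.0975,.125,1.40); p=state()[0]
c=get_calibration("wrist"); im=camera("wrist")[:,:,::-1].copy(); cv2.imwrite("pics/w3raw.png",im)
draw(im,c,"thick",p[0],p[1],p[2]-.087);draw(im,c,"sq",.4437,-.0985); cv2.imwrite("pics/w3.png",im)
E
```

```text
pos [ 0.4434 -0.1005  0.1786] yaw 1.396 d [-0.1  3.1 53.6] rv [ 0.    -0.001 -0.004] j6 -0.05 t 3.3667
```

View pics/w3.png

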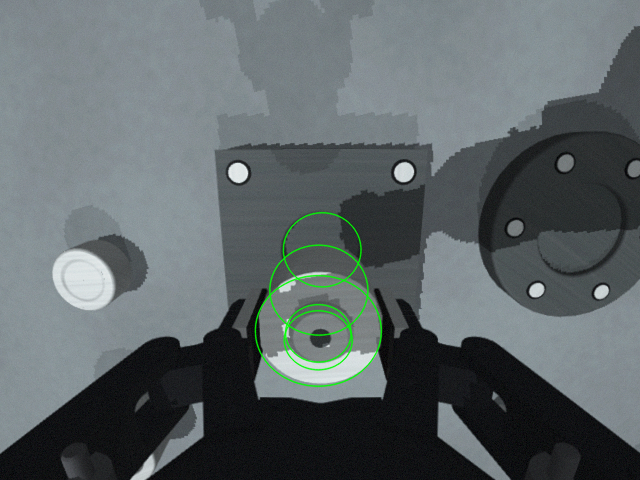

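```bash
python3 - <<'E'
from h import *
c=get_calibration("wrist")
for uv in((238,172),(403.5,172)): print(ray(c,uv,.025).round(4))
B=np.array([ray(c,uv,.025)[:2] for uv in((565,163),(515,228),(536.5,290),(601,292))])
print(B.round(4)); print(B[[0]]-.0,)
# circle radius .0538 fit
from scipy.optimize import least_squares
print(least_squares(lambda v:np.hypot(*(B-v).T)-.0538,[.462,.092]).x)
p=state()[0]; print(ray(c,(320,338),p[2]-.087+.045),p)
E
```

```text
[ 0.3799 -0.1416  0.025 ]
[ 0.3987 -0.0343  0.025 ]
[[0.4103 0.0757]
 [0.4499 0.0397]
 [0.501  0.0561]
 [0.5127 0.1083]]
[[0.41026797 0.07571274]]
[0.46136335 0.09236002]
[ 0.44228608 -0.0978605   0.13670302] [ 0.44337181 -0.09899182  0.17870302]
```

Request:
{"method": "send_rows", "body": {
  "moves": [
    [[0,0,25],[0,0,0],35],
    [[0,0,50],[0,0,0],35],
    [[0,0,62],[0,0,0],35],
    [[0,0,66],[0,0,0],35],
    [[0,0,69],[0,0,0],35],
    [[0,0,72],[0,0,0],35],
    [[0,0,74],[0,0,0],35],
    [[0,0,76],[0,0,0],35],
    [[0,0,76],[0,0,0],35]
  ]
}}

```text
clock: 4.17
eef_pos: [0.4439, -0.0988, 0.1031]
tool_rot: [0.086, 0.996, 0.001, 0.0]
ft_force: [0.1, 0.2, -5.8]
grip_width: 0.0483
```

Request:
{"method": "send_rows", "body": {
  "moves": [
    [[0,0,1],[0,0,0],35],
    [[0,0,2],[0,0,0],35],
    [[0,0,3],[0,0,0],35],
    [[0,0,3],[0,0,0],35]
  ]
}}

```text
clock: 4.5
eef_pos: [0.444, -0.0988, 0.1028]
tool_rot: [0.087, 0.996, 0.001, 0.001]
ft_force: [-7.0, 2.3, 17.0]
grip_width: 0.0481
```

Request:
{"method": "send_rows", "body": {
  "moves": [
    [[0,0,0],[0,0,0],60],
    [[0,0,0],[0,0,0],70],
    [[0,0,0],[0,0,0],70],
    [[0,0,-30],[0,0,0],70],
    [[0,0,-65],[0,0,0],80],
    [[0,0,-95],[0,0,0],85],
    [[0,0,-95],[0,0,0],85]
  ]
}}

```text
clock: 5.08
eef_pos: [0.4476, -0.0998, 0.2038]
tool_rot: [0.087, 0.996, 0.0, 0.007]
ft_force: [0.7, 0.1, 0.5]
grip_width: 0.0851
```

```bash
python3 - <<'E'
from h import *
to(.436,-.273,.2,1.40);p=state()[0]
c=get_calibration("wrist"); im=camera("wrist")[:,:,::-1].copy(); cv2.imwrite("pics/w4raw.png",im)
draw(im,c,"thick",.4433,-.098,.016);draw(im,c,"flat",.436,-.273); cv2.imwrite("pics/w4.png",im)
E
```

```text
pos [ 0.4476 -0.0998  0.2038] yaw 1.397 d [ -18.4 -172.6    3.8] rv [ 0.001  0.014 -0.003] j6 -0.05 t 5.0833
```

View pics/w4.png

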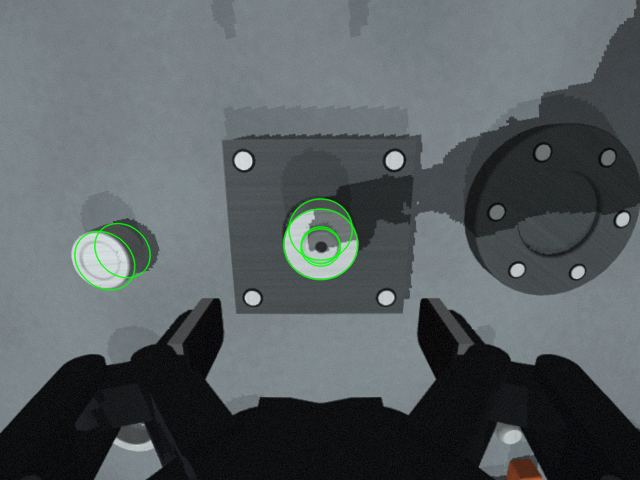

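Request:
{"method": "send_rows", "body": {
  "moves": [
    [[-4,-35,0],[0,0,0],85],
    [[-8,-75,0],[0,0.01,0],85],
    [[-12,-115,0],[0,0.01,0],85],
    [[-16,-150,0],[0,0.015,0],85],
    [[-19,-174,20],[0,0.015,0],85],
    [[-19,-174,55],[0,0.015,0],85],
    [[-19,-174,75],[0,0.015,0],85],
    [[-19,-174,75],[0,0.015,0],85]
  ]
}}

```text
clock: 5.8
eef_pos: [0.4324, -0.2729, 0.1205]
tool_rot: [0.087, 0.996, 0.003, -0.007]
ft_force: [-1.4, 0.4, -0.3]
grip_width: 0.0851
```

```bash
python3 - <<'E'
from h import *
c=get_calibration("wrist"); im=camera("wrist")[:,:,::-1].copy()
draw(im,c,"flat",.437,-.275); cv2.imwrite("pics/w5.png",im)
to(.437,-.275,.077,1.40)
E
```

```text
pos [ 0.4337 -0.2733  0.1229] yaw 1.397 d [-4.1 -1.3 45.9] rv [ 0.004 -0.012 -0.003] j6 -0.39 t 5.85
```

View pics/w5.png

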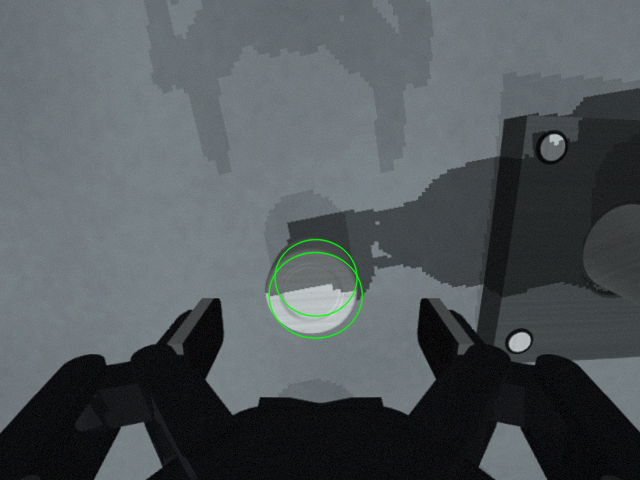

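Request:
{"method": "send_rows", "body": {
  "moves": [
    [[-4,-4,20],[0,-0.012,0],85],
    [[-4,-4,40],[0,-0.012,0],85],
    [[-4,-4,46],[0,-0.012,0],85],
    [[-4,-4,46],[0,-0.012,0],85],
    [[-4,-4,46],[0,-0.012,0],60],
    [[-4,-4,46],[0,-0.012,0],35],
    [[-4,-4,46],[0,-0.012,0],35],
    [[-4,-4,46],[0,-0.012,0],35],
    [[-4,-4,46],[0,-0.012,0],35],
    [[-4,-4,46],[0,-0.012,0],35]
  ]
}}

```text
clock: 6.68
eef_pos: [0.4375, -0.2783, 0.0789]
tool_rot: [0.087, 0.996, 0.001, 0.002]
ft_force: [-1.5, 0.3, 4.7]
grip_width: 0.048
```

```bash
python3 - <<'E'
from h import *
to(.437,-.275,.17,1.40); print(state()[2]["ft_force"])
E
```

```text
pos [ 0.4375 -0.2783  0.0789] yaw 1.397 d [  0.7   3.4 -91.1] rv [ 0.003  0.004 -0.003] j6 -0.39 t 6.6833
[-1.51465168  0.29527094  4.67555421]
```

Request:
{"method": "send_rows", "body": {
  "moves": [
    [[0,0,-30],[0,0,0],35],
    [[0,0,-70],[0,0,0],35],
    [[0,0,-100],[0,0,0],35],
    [[-2,40,-105],[0,0,0],35],
    [[-4,80,-105],[0,0,0],35],
    [[-10,120,-105],[0,0,0],35],
    [[-20,155,-105],[0,0,0],35],
    [[-29,175,-105],[0,0,0],35],
    [[-36,177,-105],[0,0,0],35],
    [[-36,177,-105],[0,0,0],35],
    [[-36,177,-105],[0,0,0],35]
  ]
}}

```text
clock: 7.6
eef_pos: [0.503, -0.1106, 0.1846]
tool_rot: [0.087, 0.996, 0.001, 0.002]
ft_force: [0.2, -0.1, -3.0]
grip_width: 0.0482
```

```bash
python3 - <<'E'
from h import *
to(.444,-.0988,.135,1.40)
c=get_calibration("wrist"); p=state()[0]; im=camera("wrist")[:,:,::-1].copy()
draw(im,c,"flat",p[0],p[1],p[2]-.0789); cv2.imwrite("pics/w6.png",im)
E
```

```text
pos [ 0.503  -0.1106  0.1846] yaw 1.397 d [60.3  1.3 49.4] rv [ 0.002  0.003 -0.003] j6 -0.04 t 7.6
```

View pics/w6.png

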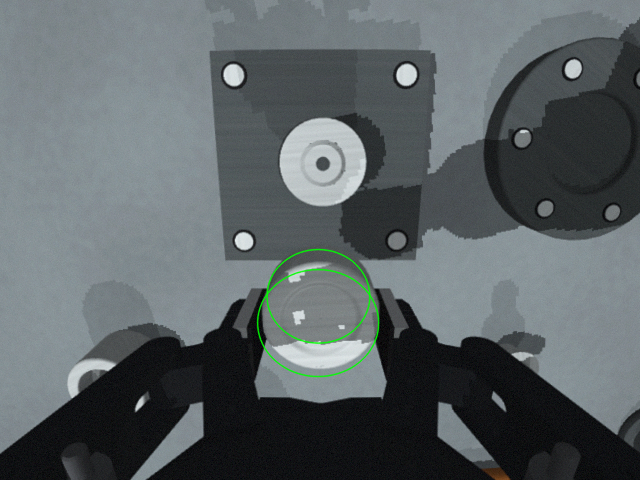

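```bash
python3 - <<'E'
from h import *
c=get_calibration("wrist"); p=state()[0]
print(ray(c,(322.5,163),.061)[:2], ray(c,(322.5,162),.056)[:2])
print(ray(c,(320,317),p[2]-.0789+.026)[:2]-p[:2])
to(.444,-.0988,.135,1.40)
E
```

```text
[ 0.44210137 -0.09786898] [ 0.44181014 -0.09777383]
[-0.00383779  0.00164692]
pos [ 0.5025 -0.111   0.1844] yaw 1.396 d [59.9  1.7 49.3] rv [ 0.002  0.003 -0.004] j6 -0.04 t 7.65
```

Request:
{"method": "send_rows", "body": {
  "moves": [
    [[30,1,0],[0,0,0],35],
    [[56,1.5,0],[0,0,0],35],
    [[59,1.5,15],[0,0,0],35],
    [[59,1.5,32],[0,0,0],35],
    [[59,1.5,40],[0,0,0],35],
    [[59,1.5,44],[0,0,0],35],
    [[59,1.5,46],[0,0,0],35],
    [[59,1.5,48],[0,0,0],35],
    [[59,1.5,50],[0,0,0],35],
    [[59,1.5,51],[0,0,0],35],
    [[59,1.5,51],[0,0,0],35]
  ]
}}

```text
clock: 8.57
eef_pos: [0.4455, -0.0995, 0.1349]
tool_rot: [0.087, 0.996, 0.001, 0.002]
ft_force: [-3.0, -0.0, 6.5]
grip_width: 0.048
```

Seated height as predicted (0.1349 against 0.1349). Release and look.

Request:
{"method": "send_rows", "body": {
  "moves": [
    [[0,0,0],[0,0,0],55],
    [[0,0,0],[0,0,0],65],
    [[0,0,0],[0,0,0],65],
    [[0,0,-25],[0,0,0],65],
    [[0,0,-60],[0,0,0],80],
    [[0,0,-85],[0,0,0],85],
    [[0,0,-85],[0,0,0],85]
  ]
}}

```text
clock: 9.15
eef_pos: [0.4483, -0.1003, 0.2252]
tool_rot: [0.087, 0.996, -0.0, 0.008]
ft_force: [0.8, 0.3, 0.1]
grip_width: 0.085
```

```bash
python3 - <<'E'
from h import *
to(.60,.283,.2,1.35)
c=get_calibration("wrist"); s=get_calibration("scene"); im=camera("wrist")[:,:,::-1].copy();im2=camera("scene")[:,:,::-1].copy()
for i,cc in((im,c),(im2,s)): draw(i,cc,"flat",.443,-.098,.056)
cv2.imwrite("pics/w7.png",np.hstack([im[80:380,150:550],cv2.resize(im2[100:250,230:430],None,fx=2,fy=2)]))
E
```

```text
pos [ 0.4483 -0.1003  0.2252] yaw 1.396 d [-82.3 403.8  27. ] rv [0.002 0.015 0.046] j6 -0.05 t 9.15
```

View pics/w7.png

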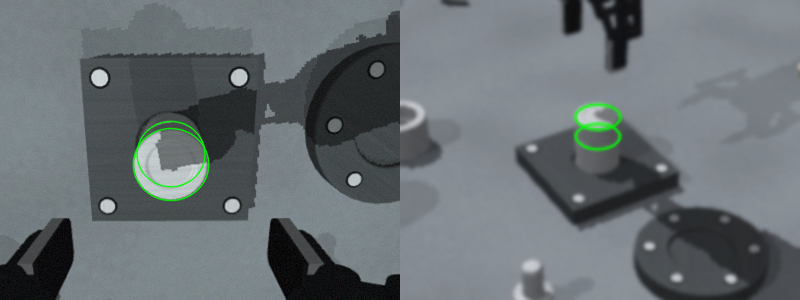

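Request:
{"method": "send_rows", "body": {
  "moves": [
    [[-8,38,2],[0,0,0.1],85],
    [[-16,78,5],[0,0,0.2],85],
    [[-24,118,7],[0,0,0.3],85],
    [[-32,158,10],[0,0.01,0.4],85],
    [[-40,198,12],[0,0.015,0.5],85],
    [[-48,238,15],[0,0.015,0.56],85],
    [[-56,278,18],[0,0.015,0.56],85],
    [[-64,318,21],[0,0.015,0.56],85],
    [[-72,358,24],[0,0.015,0.56],85],
    [[-79,392,27],[0,0.015,0.56],85],
    [[-82,404,27],[0,0.015,0.56],85],
    [[-82,404,27],[0,0.015,0.56],85]
  ]
}}

```text
clock: 10.25
eef_pos: [0.5968, 0.2871, 0.1919]
tool_rot: [0.357, 0.934, 0.001, -0.005]
ft_force: [-0.8, -0.4, -1.2]
grip_width: 0.085
```

```bash
python3 - <<'E'
from h import *
to(.60,.283,.081,.838)
c=get_calibration("wrist"); im=camera("wrist")[:,:,::-1].copy()
draw(im,c,"thin",.6,.283); cv2.imwrite("pics/w8.png",im)
E
```

```text
pos [0.5968 0.2871 0.1919] yaw 0.84 d [ -6.2  -0.9 110.8] rv [-0.001 -0.01   0.002] j6 1.18 t 10.25
```

View pics/w8.png

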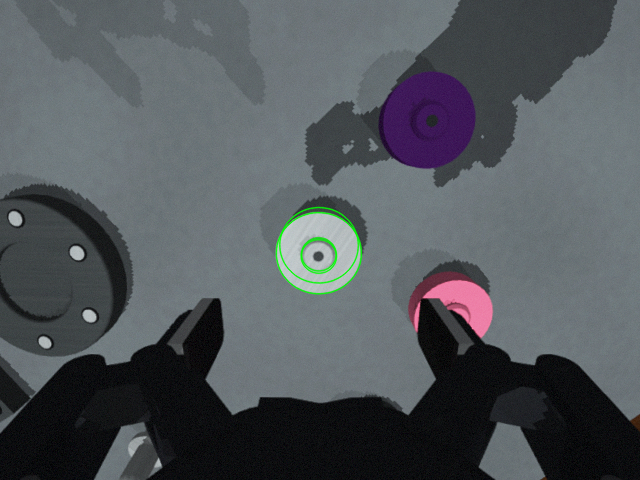

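```bash
python3 - <<'E'
from h import *
c=get_calibration("wrist");p,R,o=state()
def tool(uv,y):
    a=R.inv().apply(ray(c,uv,.1)-p);b=R.inv().apply(ray(c,uv,0)-p)
    t=(y-a[1])/(b[1]-a[1]); return (a+(b-a)*t)*1e3
print(tool((222,299),-.0426),tool((420,299),.0426)); print(tool((265,291),-.0243),tool((375,291),.0243))
E
```

```text
[  7.32320109 -42.6         63.59749219] [10.07141084 42.6        58.04952794]
[  9.02130403 -24.3         68.5103135 ] [11.43689681 24.3        63.28452804]
```

Request:
{"method": "send_rows", "body": {
  "moves": [
    [[-6,-1,35],[0,-0.01,0],85],
    [[-6,-1,75],[0,-0.01,0],85],
    [[-6,-1,105],[0,-0.01,0],85],
    [[-6,-1,118],[0,-0.01,0],85],
    [[-6,-1,119],[0,-0.01,0],85],
    [[-6,-1,119],[0,-0.01,0],85],
    [[-6,-1,119],[0,-0.01,0],60],
    [[-6,-1,119],[0,-0.01,0],50],
    [[-6,-1,119],[0,-0.01,0],50],
    [[-6,-1,119],[0,-0.01,0],50],
    [[-6,-1,119],[0,-0.01,0],50]
  ]
}}

```text
clock: 11.22
eef_pos: [0.6007, 0.2813, 0.0761]
tool_rot: [0.358, 0.934, 0.0, 0.002]
ft_force: [-0.5, -0.8, 6.7]
grip_width: 0.0615
```

```bash
python3 - <<'E'
from h import *
to(.4615,.092,.165,.838); print(state()[2]["ft_force"])
E
```

```text
pos [0.6007 0.2813 0.0761] yaw 0.838 d [ -23.3 -233.7  -89.3] rv [0.002 0.003 0.   ] j6 1.17 t 11.2167
[-0.48322871 -0.79096846  6.73958488]
```

Request:
{"method": "send_rows", "body": {
  "moves": [
    [[0,0,-30],[0,0,0],50],
    [[0,0,-70],[0,0,0],50],
    [[-5,-25,-90],[0,0,0],50],
    [[-15,-60,-95],[0,0,0],50],
    [[-28,-98,-95],[0,0,0],50],
    [[-42,-136,-95],[0,0,0],50],
    [[-56,-174,-95],[0,0,0],50],
    [[-70,-208,-95],[0,0,0],50],
    [[-83,-234,-95],[0,0,0],50],
    [[-83,-234,-95],[0,0,0],50],
    [[-83,-234,-95],[0,0,0],50]
  ]
}}

```text
clock: 12.13
eef_pos: [0.5044, 0.0503, 0.1705]
tool_rot: [0.36, 0.933, 0.0, 0.001]
ft_force: [0.5, 1.0, -6.1]
grip_width: 0.0614
```

```bash
python3 - <<'E'
from h import *
to(.4615,.092,.0921,.838)
c=get_calibration("wrist"); p=state()[0]; im=camera("wrist")[:,:,::-1].copy()
draw(im,c,"thin",p[0],p[1],p[2]-.0761); draw(im,c,"rd",.4615,.092);cv2.imwrite("pics/w9.png",im)
E
```

```text
pos [0.5044 0.0503 0.1705] yaw 0.835 d [59.9  2.1 78.3] rv [ 0.001  0.001 -0.003] j6 0.84 t 12.1333
```

View pics/w9.png

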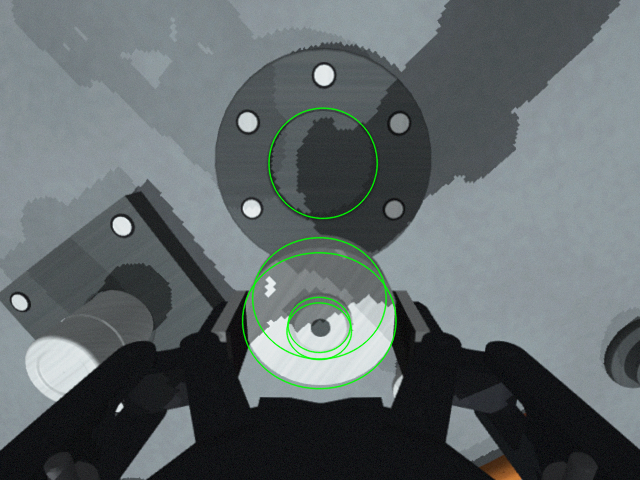

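Request:
{"method": "send_rows", "body": {
  "moves": [
    [[30,1,10],[0,0,0],50],
    [[55,1.5,30],[0,0,0],50],
    [[59,1.5,55],[0,0,0],50],
    [[59,1.5,67],[0,0,0],50],
    [[59,1.5,71],[0,0,0],50],
    [[59,1.5,74],[0,0,0],50],
    [[59,1.5,77],[0,0,0],50],
    [[59,1.5,79],[0,0,0],50],
    [[59,1.5,80],[0,0,0],50],
    [[59,1.5,80],[0,0,0],50]
  ]
}}

```text
clock: 13.02
eef_pos: [0.4638, 0.0921, 0.0921]
tool_rot: [0.359, 0.933, 0.001, 0.002]
ft_force: [-1.6, -0.5, 2.0]
grip_width: 0.0612
```

Request:
{"method": "send_rows", "body": {
  "moves": [
    [[0,0,1],[0,0,0],50],
    [[0,0,0],[0,0,0],70],
    [[0,0,0],[0,0,0],76],
    [[0,0,0],[0,0,0],76],
    [[0,0,-30],[0,0,0],76],
    [[0,0,-65],[0,0,0],80],
    [[0,0,-100],[0,0,0],85],
    [[-10,-5,-115],[0,0,0],85],
    [[-10,-5,-115],[0,0,0],85]
  ]
}}

```text
clock: 13.77
eef_pos: [0.4708, 0.0814, 0.212]
tool_rot: [0.359, 0.933, 0.004, 0.007]
ft_force: [1.4, -0.4, 0.8]
grip_width: 0.0848
```

```bash
python3 - <<'E'
from h import *
to(.587,-.299,.2,.838)
c=get_calibration("wrist"); im=camera("wrist")[:,:,::-1].copy()
draw(im,c,"thin",.462,.0925,.016); cv2.imwrite("pics/w10.png",im)
E
```

```text
pos [0.4708 0.0814 0.212 ] yaw 0.836 d [-341.2 -204.5   13.1] rv [ 0.013  0.011 -0.002] j6 0.91 t 13.7667
```

View pics/w10.png

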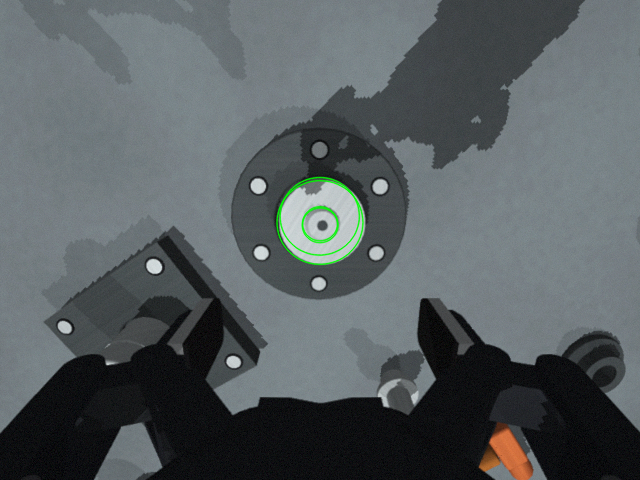

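```bash
python3 - <<'E'
from h import *
c=get_calibration("wrist")
print(ray(c,(322,225),.043)[:2])
E
```

```text
[0.46043092 0.09436336]
```

Request:
{"method": "send_rows", "body": {
  "moves": [
    [[-33,-20,2],[0,0,0],85],
    [[-67,-40,4],[0,0,0],85],
    [[-101,-60,6],[0,0,0],85],
    [[-135,-80,8],[0.01,0.01,0],85],
    [[-169,-101,10],[0.01,0.01,0],85],
    [[-203,-122,11],[0.01,0.01,0],85],
    [[-237,-142,12],[0.01,0.01,0],85],
    [[-271,-163,13],[0.01,0.01,0],85],
    [[-305,-184,13],[0.01,0.01,0],85],
    [[-335,-200,13],[0.01,0.01,0],85],
    [[-341,-204,13],[0.01,0.01,0],85],
    [[-341,-204,13],[0.01,0.01,0],85]
  ]
}}

```text
clock: 14.82
eef_pos: [0.5851, -0.3005, 0.1944]
tool_rot: [0.361, 0.933, 0.001, -0.002]
ft_force: [0.4, 1.3, 0.3]
grip_width: 0.085
```

```bash
python3 - <<'E'
from h import *
to(.585,-.297,.085,.838)
c=get_calibration("wrist"); im=camera("wrist")[:,:,::-1].copy(); cv2.imwrite("pics/w11raw.png",im)
q=proj(c,[.585,-.297,.044]);print(q)
g=im.max(2).astype(np.float32)
# ring template match: score edge-normal gradient along outer and inner top circles
gx=cv2.Sobel(cv2.GaussianBlur(g,(0,0),1),cv2.CV_32F,1,0);gy=cv2.Sobel(cv2.GaussianBlur(g,(0,0),1),cv2.CV_32F,0,1)
a=np.linspace(0,2*np.pi,90);best=[]
for x in np.arange(.575,.597,.0005):
  for y in np.arange(-.308,-.285,.0005):
    s=0
    for r,sg in((.032,-1),(.022,1)):
        P=proj(c,np.c_[x+r*np.cos(a),y+r*np.sin(a),0*a+.044]);n=P-proj(c,np.array([x,y,.044]));n/=np.hypot(*n.T)[:,None]
        i=P.round().astype(int);i=np.clip(i,0,[639,479]);s+=sg*np.clip(sg*(gx[i[:,1],i[:,0]]*n[:,0]+gy[i[:,1],i[:,0]]*n[:,1]),-100,100).mean()*sg
    best.append((s,x,y))
print(sorted(best)[-3:])
draw(im,c,"cup",*max(best)[1:]);draw(im,c,"cup",.585,-.297,col=(0,0,255));cv2.imwrite("pics/w11.png",im[130:400,130:530])
E
```

```text
pos [ 0.5851 -0.3005  0.1944] yaw 0.832 d [  1.9   2.6 109.4] rv [-0.001 -0.005 -0.006] j6 0.26 t 14.8167
[323.31273869 251.19142399]
[(np.float64(157.17426511171553), np.float64(0.5849999999999989), np.float64(-0.296)), (np.float64(158.72839623794937), np.float64(0.5849999999999989), np.float64(-0.2965)), (np.float64(159.66132413258867), np.float64(0.5854999999999988), np.float64(-0.2965))]
```

View pics/w11.png

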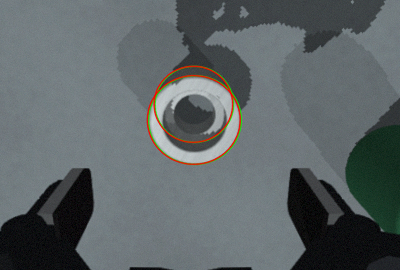

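Request:
{"method": "send_rows", "body": {
  "moves": [
    [[2,3,35],[0,0,0],85],
    [[2,3,75],[0,0,0],85],
    [[2,3,100],[0,0,0],85],
    [[2,3,110],[0,0,0],85],
    [[2,3,110],[0,0,0],85],
    [[2,3,110],[0,0,0],60],
    [[2,3,110],[0,0,0],50],
    [[2,3,110],[0,0,0],50],
    [[2,3,110],[0,0,0],50],
    [[2,3,110],[0,0,0],50]
  ]
}}

```text
clock: 15.7
eef_pos: [0.586, -0.2953, 0.0879]
tool_rot: [0.36, 0.933, 0.0, -0.001]
ft_force: [-2.0, 1.4, 6.5]
grip_width: 0.0621
```

```bash
python3 - <<'E'
from h import *
to(.506,.052,.195,.838); print(state()[2]["ft_force"])
E
```

```text
pos [ 0.586  -0.2953  0.0879] yaw 0.834 d [ 292.8  203.5 -106.5] rv [ 0.    -0.002 -0.004] j6 0.27 t 15.7
[-1.97086255  1.41145276  6.45162724]
```

Request:
{"method": "send_rows", "body": {
  "moves": [
    [[0,0,-35],[0,0,0],50],
    [[5,3,-75],[0,0,0],50],
    [[30,20,-105],[0,0,0],50],
    [[64,43,-112],[0,0,0],50],
    [[98,67,-112],[0,0,0],50],
    [[132,91,-112],[0,0,0],50],
    [[166,115,-112],[0,0,0],50],
    [[200,139,-112],[0,0,0],50],
    [[234,163,-112],[0,0,0],50],
    [[268,187,-112],[0,0,0],50],
    [[293,203,-112],[0,0,0],50],
    [[293,203,-112],[0,0,0],50]
  ]
}}

```text
clock: 16.7
eef_pos: [0.5029, 0.0574, 0.1999]
tool_rot: [0.357, 0.934, 0.002, -0.003]
ft_force: [1.0, -1.2, -8.6]
grip_width: 0.0622
```

```bash
cat >>h.py <<'E'
def ring(im,c,x0,y0,z,rs,w=.012,st=.0005):
    """best circle centre: rs = [(radius, sign)], sign -1 bright inside"""
    g=cv2.GaussianBlur(im.max(2).astype(np.float32),(0,0),1); gx=cv2.Sobel(g,5,1,0);gy=cv2.Sobel(g,5,0,1)
    a=np.linspace(0,2*np.pi,90); best=[]
    for x in np.arange(x0-w,x0+w,st):
        for y in np.arange(y0-w,y0+w,st):
            s=0
            for r,sg in rs:
                P=proj(c,np.c_[x+r*np.cos(a),y+r*np.sin(a),0*a+z]);n=P-P.mean(0);n/=np.hypot(*n.T)[:,None]
                i=np.clip(P.round().astype(int),0,[639,479]);s+=np.clip(sg*(gx[i[:,1],i[:,0]]*n[:,0]+gy[i[:,1],i[:,0]]*n[:,1]),-100,100).mean()
            best.append((s,x,y))
    b=sorted(best)[-3:]; print(np.round(b,4).tolist()); return b[-1][1:]
E
python3 - <<'E'
from h import *
to(.4615,.0935,.1259,.838)
c=get_calibration("wrist"); p=state()[0]; im=camera("wrist")[:,:,::-1].copy(); cv2.imwrite("pics/w12.png",im)
z0=p[2]-.0879; print(p)
h=ring(im,c,p[0],p[1],z0+.044,[(.032,-1),(.022,1)])
b=ring(im,c,.4615,.093,.038,[(.032,-1)])
draw(im,c,"cup",*h,z0);draw(im,c,"thin",*b,.016);cv2.imwrite("pics/w12o.png",im)
E
```

```text
pos [0.5029 0.0574 0.1999] yaw 0.842 d [54.4 -0.8 74.4] rv [ 0.002 -0.007  0.004] j6 0.84 t 16.7
[0.50290272 0.05743834 0.19991022]
[[92.7794, 0.5049, 0.0564], [93.7053, 0.5044, 0.0564], [93.9236, 0.5049, 0.0559]]
[[99.9427, 0.463, 0.094], [99.9631, 0.4625, 0.0935], [99.9809, 0.4625, 0.094]]
```

View pics/w12o.png

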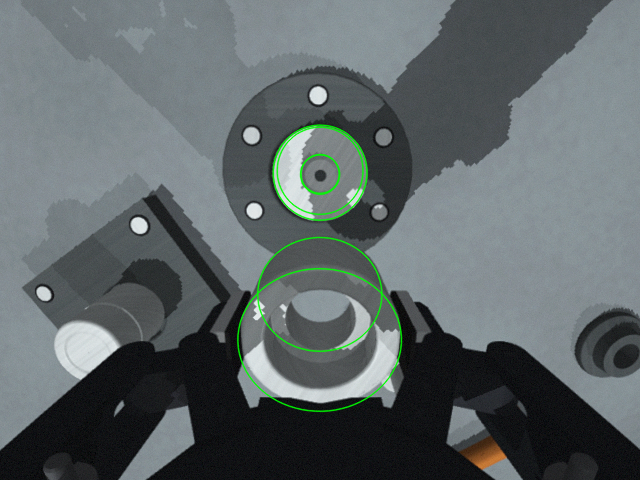

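```bash
python3 - <<'E'
from h import *
c=get_calibration("wrist"); p=state()[0]; im=cv2.imread("pics/w12.png")
for dz in(0,-.001): 
  ring(im,c,.503,.0574,p[2]-.0879+.044+dz,[(.022,1)]);ring(im,c,.503,.0574,p[2]-.0879+.044+dz,[(.032,-1)])
to(.4615,.0949,.1259,.838)
E
```

```text
[[54.6891, 0.5055, 0.0529], [55.4762, 0.5055, 0.0534], [57.7388, 0.506, 0.0534]]
[[46.367, 0.504, 0.0564], [46.4295, 0.5035, 0.0559], [49.115, 0.504, 0.0559]]
[[56.5038, 0.5065, 0.0524], [57.7356, 0.506, 0.0529], [58.9725, 0.5065, 0.0529]]
[[56.9009, 0.505, 0.0544], [57.0665, 0.5045, 0.0549], [58.7311, 0.5055, 0.0544]]
pos [0.5039 0.0548 0.2   ] yaw 0.84 d [58.1  1.5 74.3] rv [-0.    -0.004  0.002] j6 0.84 t 16.75
```

```bash
python3 - <<'E'
from h import *
c=get_calibration("wrist"); p=state()[0]; im=camera("wrist")[:,:,::-1].copy(); cv2.imwrite("pics/w13.png",im);print(p)
for r in([(.032,-1)],[(.022,1)],[(.032,-1),(.022,1)]): 
  b=ring(im,c,p[0],p[1],p[2]-.0879+.044,r)
ring(im,c,.4625,.094,.038,[(.032,-1)])
ring(im,c,.4625,.094,.043,[(.0118,-1)])
draw(im,c,"cup",*b,p[2]-.0879);
for r,col in((.022,(0,255,0)),(.022,(0,0,255))):
  q=b if col[1] else p
  a=np.linspace(0,6.28,72);cv2.polylines(im,[np.round(8*proj(c,np.c_[q[0]+r*np.cos(a),q[1]+r*np.sin(a),0*a+p[2]-.0439])).astype(np.int32)],True,col,1,cv2.LINE_AA,3)
cv2.imwrite("pics/w13o.png",cv2.resize(im[220:430,200:440],None,fx=2.5,fy=2.5))
to(.4615,.0949,.1259,.838)
E
```

```text
[0.50392726 0.05482589 0.19999611]
[[46.9034, 0.5034, 0.0558], [47.5239, 0.5034, 0.0553], [48.1893, 0.5039, 0.0558]]
[[53.3191, 0.5059, 0.0528], [54.3233, 0.5054, 0.0533], [55.9743, 0.5059, 0.0533]]
[[91.8174, 0.5059, 0.0538], [93.4451, 0.5059, 0.0533], [93.4622, 0.5044, 0.0553]]
[[99.9529, 0.463, 0.0935], [99.9529, 0.4625, 0.0935], [100.0, 0.463, 0.094]]
[[16.2189, 0.451, 0.085], [16.4585, 0.451, 0.0845], [16.5812, 0.4515, 0.085]]
pos [0.5047 0.0532 0.2001] yaw 0.837 d [59.9  2.1 74.3] rv [-0.001 -0.002 -0.001] j6 0.84 t 16.8
```

View pics/w13o.png

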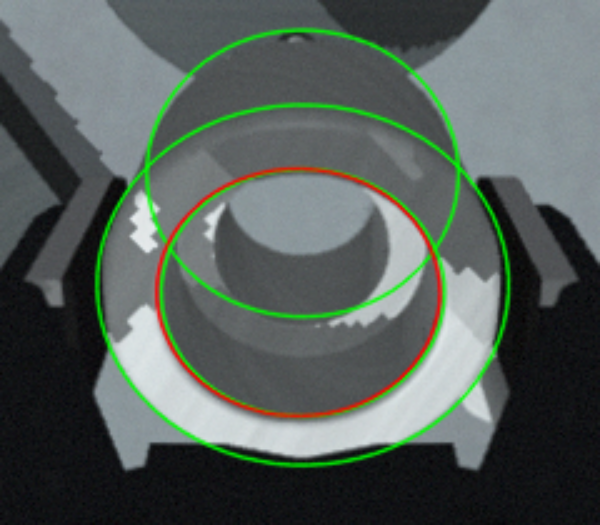

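Request:
{"method": "send_rows", "body": {
  "moves": [
    [[30,1,5],[0,0,0],50],
    [[55,2,15],[0,0,0],50],
    [[59,2,40],[0,0,0],50],
    [[59,2,58],[0,0,0],50],
    [[59,2,65],[0,0,0],50],
    [[59,2,68],[0,0,0],50],
    [[59,2,71],[0,0,0],50],
    [[59,2,73],[0,0,0],50],
    [[59,2,75],[0,0,0],50],
    [[59,2,76],[0,0,0],50],
    [[59,2,76],[0,0,0],50]
  ]
}}

```text
clock: 17.72
eef_pos: [0.4633, 0.0939, 0.126]
tool_rot: [0.359, 0.933, 0.001, 0.001]
ft_force: [-0.8, -1.3, 2.6]
grip_width: 0.0623
```

Request:
{"method": "send_rows", "body": {
  "moves": [
    [[0,0,0],[0,0,0],70],
    [[0,0,0],[0,0,0],80],
    [[0,0,0],[0,0,0],80],
    [[0,0,-30],[0,0,0],80],
    [[0,0,-65],[0,0,0],80],
    [[0,0,-90],[0,0,0],60],
    [[-10,-5,-90],[0,0,0],50],
    [[-10,-5,-90],[0,0,0],50],
    [[-10,-5,-90],[0,0,0],50]
  ]
}}

```text
clock: 18.47
eef_pos: [0.4672, 0.0832, 0.2157]
tool_rot: [0.359, 0.933, 0.001, 0.001]
ft_force: [0.0, -0.2, -0.4]
grip_width: 0.05
```

```bash
python3 - <<'E'
from h import *
c=get_calibration("wrist"); p=state()[0]; im=camera("wrist")[:,:,::-1].copy(); cv2.imwrite("pics/w14.png",im);print(p)
for r in([(.032,-1)],[(.022,1)],[(.032,-1),(.022,1)]): ring(im,c,.4625,.094,.082,r)
ring(im,c,.4625,.094,.087,[(.032,-1),(.022,1)])
print(proj(c,[[.4625,.094,.082],[.638,.034,.061]]))
t=get_calibration("top"); im=camera("top")[:,:,::-1].copy(); cv2.imwrite("pics/top14.png",im)
im=cv2.imread("pics/top0.png")
ring(im,t,.638,.034,.061,[(.011,-1)]);ring(im,t,.638,.034,.025,[(.0195,-1)])
to(.638,.034,.2,.838)
E
```

```text
[0.46722423 0.08322916 0.21574253]
[[84.2364, 0.465, 0.093], [84.2665, 0.4655, 0.0935], [86.0822, 0.4655, 0.093]]
[[63.9161, 0.4645, 0.094], [63.9557, 0.465, 0.094], [64.2502, 0.4645, 0.0935]]
[[141.6748, 0.4655, 0.093], [142.781, 0.4655, 0.0935], [143.5377, 0.465, 0.0935]]
[[120.4033, 0.4625, 0.0945], [121.162, 0.463, 0.0945], [123.2107, 0.464, 0.0945]]
[[326.60689105 245.52779355]
 [410.05367221 428.60552251]]
[[55.6101, 0.6395, 0.0375], [55.653, 0.6395, 0.037], [56.1073, 0.639, 0.0375]]
[[68.8017, 0.6375, 0.033], [69.351, 0.6375, 0.0335], [69.5646, 0.6375, 0.034]]
pos [0.4664 0.0834 0.2147] yaw 0.836 d [-160.5   78.4   14.4] rv [-0.001 -0.001 -0.002] j6 0.91 t 18.5667
```

Request:
{"method": "send_rows", "body": {
  "moves": [
    [[-34,16,2],[0,0,0],50],
    [[-70,34,4],[0,0,0],50],
    [[-105,51,6],[0,0,0],50],
    [[-140,68,8],[0,0,0],50],
    [[-158,78,10],[0,0,0],50],
    [[-160,78,14],[0,0,0],50],
    [[-160,78,14],[0,0,0],50],
    [[-160,78,14],[0,0,0],50]
  ]
}}

```text
clock: 19.23
eef_pos: [0.6358, 0.0343, 0.1983]
tool_rot: [0.359, 0.933, -0.001, -0.003]
ft_force: [-0.8, -0.1, 0.6]
grip_width: 0.0502
```

```bash
python3 - <<'E'
from h import *
c=get_calibration("wrist"); p=state()[0]; im=camera("wrist")[:,:,::-1].copy(); cv2.imwrite("pics/w15.png",im);print(p)
a=ring(im,c,.6375,.034,.061,[(.011,-1)]); b=ring(im,c,.6375,.034,.025,[(.0195,-1)])
to(.6375,.034,.112,.838)
E
```

```text
[0.63582333 0.03427976 0.19827854]
[[41.4492, 0.638, 0.0365], [41.4496, 0.6375, 0.037], [41.6304, 0.638, 0.037]]
[[83.7019, 0.6385, 0.033], [84.185, 0.6375, 0.033], [84.8381, 0.638, 0.033]]
pos [0.6358 0.0345 0.1991] yaw 0.837 d [-1.9  1.  87.1] rv [-0.003 -0.004 -0.001] j6 0.79 t 19.2833
```

Request:
{"method": "send_rows", "body": {
  "moves": [
    [[-2,1,35],[0,0,0],50],
    [[-2,1,70],[0,0,0],50],
    [[-2,1,87],[0,0,0],50],
    [[-2,1,87],[0,0,0],50],
    [[-2,1,87],[0,0,0],30],
    [[-2,1,87],[0,0,0],15],
    [[-2,1,87],[0,0,0],10],
    [[-2,1,87],[0,0,0],10],
    [[-2,1,87],[0,0,0],10],
    [[-2,1,87],[0,0,0],10]
  ]
}}

```text
clock: 20.12
eef_pos: [0.6388, 0.0341, 0.1148]
tool_rot: [0.359, 0.933, 0.0, -0.0]
ft_force: [-1.2, -0.3, 6.3]
grip_width: 0.0194
```

Request:
{"method": "send_rows", "body": {
  "moves": [
    [[0,0,0],[0,0,0],30],
    [[0,0,0],[0,0,0],45],
    [[0,0,0],[0,0,-0.1],45],
    [[0,0,0],[0,0,-0.22],45],
    [[0,0,0],[0,0,-0.34],45],
    [[0,0,0],[0,0,-0.46],45],
    [[0,0,0],[0,0,-0.58],45],
    [[0,0,0],[0,0,-0.7],45],
    [[0,0,0],[0,0,-0.82],45],
    [[0,0,0],[0,0,-0.94],45],
    [[0,0,0],[0,0,-1.06],45],
    [[0,0,0],[0,0,-1.06],45]
  ]
}}

```text
clock: 21.12
eef_pos: [0.6389, 0.034, 0.1147]
tool_rot: [-0.163, 0.987, 0.0, -0.0]
ft_force: [-0.2, 0.3, -0.3]
grip_width: 0.0453
```

```bash
python3 - <<'E'
from h import *
to(.6388,.0341,.114,2.409)
E
```

```text
pos [0.6389 0.034  0.1147] yaw 1.899 d [0.  0.1 0.7] rv [ 0.001 -0.    -0.51 ] j6 -0.28 t 21.1167
```

Request:
{"method": "send_rows", "body": {
  "moves": [
    [[0,0,0],[0,0,-0.12],45],
    [[0,0,0],[0,0,-0.24],45],
    [[0,0,0],[0,0,-0.36],45],
    [[0,0,0],[0,0,-0.48],45],
    [[0,0,0],[0,0,-0.51],45],
    [[0,0,0],[0,0,-0.51],45],
    [[0,0,0],[0,0,-0.51],20],
    [[0,0,0],[0,0,-0.51],10],
    [[0,0,0],[0,0,-0.51],10],
    [[0,0,0],[0,0,-0.51],10],
    [[0,0,0],[0,0,-0.51],10],
    [[0,0,0],[0,0,-0.51],10]
  ]
}}

```text
clock: 22.12
eef_pos: [0.6391, 0.0339, 0.115]
tool_rot: [-0.407, 0.914, 0.0, 0.0]
ft_force: [1.3, -0.2, 1.5]
grip_width: 0.0195
```

```bash
python3 - <<'E'
from h import *
to(.465,.0937,.185,2.409)
E
```

```text
pos [0.6391 0.0339 0.115 ] yaw 2.408 d [ 72.1 169.4 -69.9] rv [ 0.     0.001 -0.001] j6 -0.78 t 22.1167
```

Request:
{"method": "send_rows", "body": {
  "moves": [
    [[0,0,-35],[0,0,0],10],
    [[0,0,-75],[0,0,0],10],
    [[5,10,-100],[0,0,0],10],
    [[20,45,-103],[0,0,0],10],
    [[36,82,-103],[0,0,0],10],
    [[51,119,-103],[0,0,0],10],
    [[66,155,-103],[0,0,0],10],
    [[73,170,-103],[0,0,0],10],
    [[73,170,-103],[0,0,0],10],
    [[73,170,-103],[0,0,0],10],
    [[73,170,-103],[0,0,0],10]
  ]
}}

```text
clock: 23.03
eef_pos: [0.4646, 0.0935, 0.2181]
tool_rot: [-0.407, 0.914, 0.0, 0.001]
ft_force: [-0.0, 0.2, -1.3]
grip_width: 0.0195
```

```bash
python3 - <<'E'
from h import *
to(.464,.0937,.16,2.409);print(state()[2]["ft_force"])
c=get_calibration("wrist"); p=state()[0]; im=camera("wrist")[:,:,::-1].copy(); cv2.imwrite("pics/w16.png",im)
print(proj(c,[.464,.0937,.082]))
ring(im,c,.464,.0937,.082,[(.032,-1)]); ring(im,c,.464,.0937,.082,[(.032,-1),(.022,1)])
z=p[2]-.115
ring(im,c,p[0],p[1],z+.025,[(.0195,-1)]);ring(im,c,p[0],p[1],z+.061,[(.011,-1)])
E
```

```text
pos [0.4646 0.0935 0.2181] yaw 2.408 d [ 0.3  0.6 58.1] rv [-0.     0.001 -0.001] j6 -0.64 t 23.0333
[-0.02716942  0.21036568 -1.33097762]
[319.7869574  257.95025756]
[[68.0134, 0.465, 0.0922], [68.405, 0.465, 0.0927], [68.8957, 0.4655, 0.0932]]
[[98.4096, 0.4645, 0.0932], [99.1473, 0.4645, 0.0927], [100.228, 0.464, 0.0927]]
[[51.3374, 0.4641, 0.0935], [51.5545, 0.4636, 0.093], [52.1922, 0.4636, 0.0935]]
[[38.4098, 0.4656, 0.094], [39.7425, 0.4661, 0.0945], [39.8048, 0.4656, 0.0945]]
```

Cup at about (0.4645, 0.093), punch in hand at about (0.4645, 0.0938): aligned within 1 mm. Lower.

Request:
{"method": "send_rows", "body": {
  "moves": [
    [[0,0,20],[0,0,0],10],
    [[0,0,30],[0,0,0],10],
    [[0,0,35],[0,0,0],10],
    [[0,0,39],[0,0,0],10],
    [[0,0,42],[0,0,0],10],
    [[0,0,45],[0,0,0],10],
    [[0,0,48],[0,0,0],10],
    [[0,0,51],[0,0,0],10],
    [[0,0,54],[0,0,0],10],
    [[0,0,56],[0,0,0],10],
    [[0,0,57],[0,0,0],10],
    [[0,0,57],[0,0,0],10]
  ]
}}

```text
clock: 24.08
eef_pos: [0.4649, 0.0934, 0.1609]
tool_rot: [-0.406, 0.914, 0.0, 0.001]
ft_force: [0.2, 0.1, -1.3]
grip_width: 0.0195
```

Request:
{"method": "send_rows", "body": {
  "moves": [
    [[0,0,1],[0,0,0],10],
    [[0,0,2],[0,0,0],10],
    [[0,0,2.5],[0,0,0],10],
    [[0,0,2.5],[0,0,0],10]
  ]
}}

```text
clock: 24.42
eef_pos: [0.4653, 0.0935, 0.1599]
tool_rot: [-0.406, 0.914, -0.0, 0.001]
ft_force: [-2.5, -1.2, 7.6]
grip_width: 0.0192
```

Contact at 0.160 as predicted for the collar on the cup floor. Release (jaws small opening) and back off straight up.

Request:
{"method": "send_rows", "body": {
  "moves": [
    [[0,0,-0.5],[0,0,0],28],
    [[0,0,-0.5],[0,0,0],36],
    [[0,0,-0.5],[0,0,0],40],
    [[0,0,-15],[0,0,0],40],
    [[0,0,-45],[0,0,0],40],
    [[0,0,-80],[0,0,0],40],
    [[-40,0,-80],[0,0,0],40],
    [[-80,0,-80],[0,0,0],40],
    [[-80,0,-80],[0,0,0],40],
    [[-80,0,-80],[0,0,0],40],
    [[-80,0,-80],[0,0,0],40]
  ]
}}

```text
clock: 25.33
eef_pos: [0.518, 0.1527, 0.2392]
tool_rot: [-0.407, 0.914, 0.0, 0.0]
ft_force: [0.3, -0.2, 0.2]
grip_width: 0.0399
```

```bash
python3 - <<'E'
from h import *
p,R,o=state();print(p,o["ft_force"])
c=get_calibration("wrist"); im=camera("wrist")[:,:,::-1].copy(); cv2.imwrite("pics/w17.png",im)
print(proj(c,[[.4645,.0935,.082],[.443,-.098,.082]]))
for n,x,y,z,r in(("cup",.4645,.0935,.082,[(.032,-1)]),("cup+8",.4645,.0935,.09,[(.032,-1)]),("nose top .106",.4645,.0935,.106,[(.011,-1)]),("nose .112",.4645,.0935,.112,[(.011,-1)]),("nose .118",.4645,.0935,.118,[(.011,-1)]),("collar .070",.4645,.0935,.070,[(.0195,-1)])):
    print(n,end=" "); ring(im,c,x,y,z,r,w=.008)
for n in("scene","top"):
    t=get_calibration(n); im=camera(n)[:,:,::-1].copy(); cv2.imwrite(f"pics/{n}17.png",im)
    for k,x,y,z,r in(("flat",.443,-.098,.082,.025),("cup",.4645,.0935,.082,.032),("nose",.4645,.0935,.106,.011)): print(n,k,end=" ");ring(im,t,x,y,z,[(r,-1)],w=.008)
    o0=cv2.imread(f"pics/{n}0.png")
    for k,q in dict(mallet=(.74,.04,.02),tin=(.715,-.21,.09),forging=(.768,.193,.02)).items():
        u,v=proj(t,np.array(q)).round().astype(int); print(k,(u,v),cv2.absdiff(im,o0)[max(v-12,0):v+12,max(u-12,0):u+12].mean().round(1),end="; ")
    print()
E
```

```text
[0.51802085 0.1526818  0.23922397] [ 0.30246762 -0.20442882  0.21391852]
[[ 319.14858468  130.96793088]
 [ 128.60425461 -135.76676841]]
cup [[99.0728, 0.465, 0.0935], [99.7676, 0.4655, 0.093], [99.9276, 0.465, 0.093]]
cup+8 [[50.3564, 0.4655, 0.09], [50.5961, 0.465, 0.09], [50.6127, 0.4645, 0.09]]
nose top .106 [[51.7771, 0.4615, 0.09], [51.8912, 0.4615, 0.091], [54.8252, 0.461, 0.0905]]
nose .112 [[54.0517, 0.4615, 0.0905], [55.5726, 0.461, 0.0915], [57.9106, 0.461, 0.091]]
nose .118 [[55.9111, 0.4615, 0.0915], [55.9736, 0.461, 0.092], [58.1909, 0.4605, 0.0925]]
collar .070 [[74.2551, 0.4635, 0.0935], [74.8176, 0.4635, 0.093], [75.1947, 0.464, 0.093]]
scene flat [[100.0, 0.4425, -0.1015], [100.0, 0.4425, -0.101], [100.0, 0.443, -0.1005]]
scene cup [[88.4424, 0.464, 0.089], [88.5534, 0.4635, 0.089], [89.4048, 0.463, 0.0885]]
scene nose [[85.7246, 0.4635, 0.09], [86.6136, 0.4625, 0.089], [86.8071, 0.463, 0.0895]]
mallet (np.int64(256), np.int64(276)) 9.7; tin (np.int64(195), np.int64(180)) 8.3; forging (np.int64(294), np.int64(336)) 5.5; 
top flat [[100.0, 0.4445, -0.0975], [100.0, 0.4445, -0.097], [100.0, 0.4445, -0.0965]]
top cup [[100.0, 0.4645, 0.0945], [100.0, 0.465, 0.093], [100.0, 0.465, 0.0935]]
top nose [[52.6661, 0.47, 0.0925], [52.9817, 0.47, 0.0915], [53.429, 0.47, 0.093]]
mallet (np.int64(317), np.int64(173)) 5.5; tin (np.int64(440), np.int64(172)) 8.2; forging (np.int64(247), np.int64(163)) 4.4;
```

```bash
python3 -c "
from workcell import order; print(order.job_done())"
```

```text
the job is handed in; nothing more can be done
None
```

Both stacks are built in the order asked, and I handed the job in at about 25.5 s of the 128 s. On the square bolster the thick packer sits in the recess with the flat die on it. On the round bolster the bare-steel thin packer sits in its recess, with the cup die on it and the punch standing in the cup. I did not reach for the pink and purple look-alikes.

**Seating heights:** Each of the five parts made contact within 0.2 mm of the height worked out for it being fully home. Both die faces should be at 82 mm.

**Last pictures:** These were compared by number only, because I had used all 16 picture views.
- **Cup die:** The rim fits 82 mm much better than 90 mm, and the punch collar fits the seated height of 70 mm, concentric within about 1 mm.
- **Punch upright:** In the scene camera the punch nose and cup rim agree to 1 mm.
- **Robot clear:** The gripper was open and clear, with about 0 N on the wrist.

**Checks that disagreed:**
- The scene camera puts the stacks about 3 to 5 mm off in y from the other cameras, but by a similar amount for each part, so I read it as camera bias.
- The nose-only fits were weak: the wrist and top cameras differ by several mm.
- The bystanders were checked only by picture difference, which was small (4 to 10 grey levels). The arm's path did not come near them.

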